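Sweep the loose nuts off the bench into the bin

ROBOT

A 6-joint arm with a two-finger parallel gripper is mounted at the origin on the work surface. World frame = base frame: x ahead of the robot, y to its left, z up, the work surface at z = 0. Lengths are in m, angles in rad, forces in N, time in s.
With the tool pointing down it reaches from about 0.275 to 0.875 m from the base axis. Payload 12.5 kg.
Tool frame: the origin (TCP) lies on the centre line of the jaws, within the pads' length; the fingertips stand r.finger_overhang ahead of it and the grasp point (between the pads) lies 3 mm ahead of it (r.finger_overhang is the distance from the TCP to the fingertips, in m); z points along the fingers, y is the line along which they close (so a half turn about z gives the same grasp; the last joint's range is limited). The gripper opens to 85 mm and grips with 20 to 120 N. Pads are 22 mm wide; open, the fingers measure 114 mm over their backs; the gripper's body (76 mm by 85 mm) begins 54 mm behind the grasp point. The pads swing forward as they close: fully open they stand 13 mm farther back than shut.
Start: joints at [-1.322, 0.351, 1.652, -0, 1.139, -0.085], TCP at [0.18, -0.52, 0.253] pointing down, gripper open.
Joint ranges: [-2.75, 2.75], [-0.79, 2.1], [0.01, 2.65], [-1.57, 4.71], [0.07, 3.14], [-2.87, 2.87]. Speed limits (rad/s): [2.22, 2.22, 2.79, 3.14, 3.14, 3.14].

INTERFACE

Orientations are given as a unit quaternion [x, y, z, w].
In Python, from cell import r, optics gives the robot as it stands. The module is installed in compiled form; this text tells all that it offers. Calls block until the motion is done:
- r.move_to(position, orientation): joint-space move of the TCP to a pose.
- r.move_linear(position, rot=None, vel=0.15): straight line of the TCP; rot=None keeps the orientation; vel is the mean speed in m/s.
- r.set_joints(angles): joint-space move.
- r.set_gripper(opening, squeeze=None): opening from 0.0 (shut) to 1.0 (fully open); squeeze is the grip in N (None keeps the last); returns when the fingers have stopped.
- r.sleep(seconds).
- r.inverse_kinematics(position, orientation): joint angles nearest the present ones, or None.
- optics.get_image(name): name is "side" or "top" or "wrist"; returns a dict with "pixels" (480x640x3 uint8, red, green, blue), "depth" (480x640 float32, m along the optical axis (not along the pixel's ray), 0 where there is no reading), "fx", "fy", "cx", "cy" (pixels), "camera_from_world" (4x4, takes a point from world to camera coordinates); the wrist camera has in their place "mount" (4x4, takes a point from camera to tool coordinates, whose origin is the TCP and whose axes are the flange's). Camera axes: x right, y down, z forward; pixel columns grow to the right and rows downward; lengths in m; the calibration is good to about 2 mm. A picture is of the moment at which its call begins: read the wrist's pose just before it.
A pose or a line that the arm cannot do raises r.PlanningError and nothing moves.
- r.hand_in(): hands the job in; it is judged then, once.
Readings, each from a call of its own:
- r.current_t(): time.
- r.current_q(): joint angles.
- r.current_qvel(): joint speeds.
- r.current_effort(): joint torques, N m.
- r.current_tool_pos(): TCP position.
- r.current_ee_rot(): TCP orientation.
- r.current_contact_force(): force on the tool from outside, world axes, zero at the start.
- r.current_torque(): the same for the moment, N m.
- r.current_opening(): opening from 0.0 (shut) to 1.0 (fully open).
- r.current_finger_force(): force on a finger pad.
Only numpy, scipy, OpenCV 4.12 (cv2) and the standard library are available. Lean on these libraries where they do the work, as an engineer would, in place of code of your own. Each camera call takes 0.05 s, during which the arm holds its last target. There are 200 camera calls.

TASK

Clear the bench: sweep the four loose yellow hexagon nuts across the steel top with the fingertips and over its far edge, so that all four drop into the red bin hanging there. Slide them only, do not pick any of them up, and let none fall on the floor. Leave the socket, the spanner and the spray can standing or lying where they are.

Things in the scene. Friction and masses are not known exactly. Their poses are not given: they have to be found in the camera images.
- nut1: yellow zinc-plated M20 hexagon nut, loose, lying flat on the bench: 30 mm across flats, 35 mm across corners, 16 mm high, bore 18 to 20 mm, about 64 g. Origin at the centre of its underside, z up along the bore.
- nut2: yellow zinc-plated M20 hexagon nut, loose, lying flat on the bench: 30 mm across flats, 35 mm across corners, 16 mm high, bore 18 to 20 mm, about 64 g. Origin at the centre of its underside, z up along the bore.
- nut3: yellow zinc-plated M20 hexagon nut, loose, lying flat on the bench: 30 mm across flats, 35 mm across corners, 16 mm high, bore 18 to 20 mm, about 64 g. Origin at the centre of its underside, z up along the bore.
- nut4: yellow zinc-plated M20 hexagon nut, loose, lying flat on the bench: 30 mm across flats, 35 mm across corners, 16 mm high, bore 18 to 20 mm, about 64 g. Origin at the centre of its underside, z up along the bore.
- bin: red plastic parts bin, fixed: hung by hooks on the aluminium rail along the bench edge that is farthest from the robot, outside the bench and below its top. Outside 160 mm (x, away from the robot) by 280 mm (y, along the edge) by 110 mm deep, walls and floor 4 mm, open on top. Origin at the centre of its underside; z up. It never turns: its x and y axes are those of the world.
- bin_mouth (a point): centre of the bin's open mouth, level with its rim, 5 mm below the bench top and 84 mm beyond the bench edge. Inside, the mouth measures 152 mm in x and 272 mm in y.
- bench_edge (a point): point on the bench edge, at bench-top height, facing the middle of the bin. The edge is straight, parallel to y, and the flat steel top has no lip. Beyond it lie the 4 mm rail and the bin's 4 mm wall, 5 to 6 mm lower than the top: a nut drops in once its centre is some 10 mm past the edge. Either side of the bin is a drop to the floor.
- socket: bystander: chrome 24 mm wrench socket standing upright among the nuts, 34 mm outside diameter, 46 mm high, 200 g, loose. Origin at the centre of its underside, z up.
- spanner: bystander: steel combination spanner, loose, lying flat to one side of the nuts, 240 mm long, 38 mm wide at the open jaw, 32 mm at the ring, 8 mm thick. Origin at the middle of its underside, x along its length.
- spray: bystander: spray can standing upright to the other side of the nuts, 65 mm diameter, 160 mm high, yellow with a white band and a red cap, 300 g, loose. Origin at the centre of its underside, z up.

How it is judged:
At the end, for the whole second after the job is handed in: All four nuts lie at rest (under 0.05 m/s) inside the red bin: origin within its outline and less than 90 mm above its underside. The socket, spanner and spray can are within 20 mm of where they began and tilted less than 0.3 rad (x of nut1 in the frame of bin between -0.08 and 0.08 m and y of nut1 in the frame of bin between -0.14 and 0.14 m and z of nut1 in the frame of bin between 0 and 0.09 m and linear speed of each of nut1, nut2, nut3, nut4 below 0.05 m/s and x of nut2 in the frame of bin between -0.08 and 0.08 m and y of nut2 in the frame of bin between -0.14 and 0.14 m and z of nut2 in the frame of bin between 0 and 0.09 m and x of nut3 in the frame of bin between -0.08 and 0.08 m and y of nut3 in the frame of bin between -0.14 and 0.14 m and z of nut3 in the frame of bin between 0 and 0.09 m and x of nut4 in the frame of bin between -0.08 and 0.08 m and y of nut4 in the frame of bin between -0.14 and 0.14 m and z of nut4 in the frame of bin between 0 and 0.09 m and distance of each of socket, spanner, spray from where it was at the start of the episode below 0.02 m and angle between each of socket, spanner, spray's own z axis and vertical below 0.3 rad); the robot touches nothing.
It fails at once if a nut is lifted: its origin more than 30 mm above the bench (height (world z) of any of nut1, nut2, nut3, nut4 above 0.03 m).
It fails at once if a nut falls past the bin towards the floor (height (world z) of any of nut1, nut2, nut3, nut4 below -0.2 m).
It fails at once if the socket, the spanner or the spray can is pushed more than 20 mm from its place (distance of any of socket, spanner, spray from where it was at the start of the episode above 0.02 m).
It fails at once if the socket or the spray can is tipped by more than 0.3 rad (angle between any of socket, spray's own z axis and vertical above 0.3 rad).
It also fails if it takes over 58 s, if anything falls off the work surface, if the arm or the gripper's body presses on something with over 40 N, if the wrist force passes 120 N, or if a joint passes its speed limit or range.

## Working session

There is one attempt and no reset: what is moved stays moved. The work goes in short steps, each a Python script; the robot and the scene stay as the last script left them, time stands still between calls to the robot, and variables do not carry over. Pictures are saved under pics/ and viewed, at most 10 in all, crops included, and the job is handed in when it is done.

```bash
mkdir -p pics; python3 - <<'E'
from cell import r, optics
import cv2, numpy as np
print(r.current_t(), r.finger_overhang, r.current_ee_rot(), r.current_tool_pos())
for n in ("top","side"):
    im=optics.get_image(n); cv2.imwrite(f"pics/{n}0.png",im["pixels"][:,:,::-1]); np.savez(f"{n}0.npz",**im)
    print(n,im["fx"],im["cx"],im["cy"]); print(np.linalg.inv(im["camera_from_world"]).round(3))
E
```

```text
0.0 0.022 [ 9.86100401e-01  1.66149555e-01 -5.08703458e-05 -5.67361216e-04] [ 0.18017195 -0.51934868  0.25275542]
top 614.879336437761 313.8146047955041 241.064248264718
[[ 0.029 -0.974  0.226  0.297]
 [-1.    -0.028  0.009  0.022]
 [-0.002 -0.226 -0.974  1.169]
 [ 0.     0.     0.     1.   ]]
side 503.11024563584203 316.2506881884505 234.74748852858949
[[-0.985 -0.139  0.097  0.484]
 [-0.169  0.751 -0.639  0.642]
 [ 0.016 -0.646 -0.763  0.707]
 [ 0.     0.     0.     1.   ]]
```

View pics/top0.png

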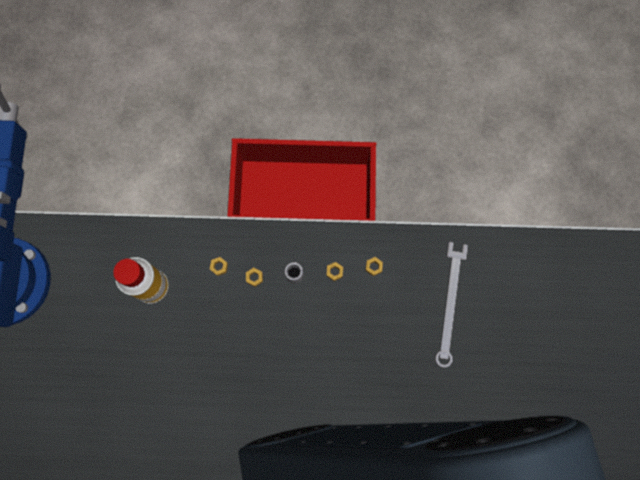

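View pics/side0.png

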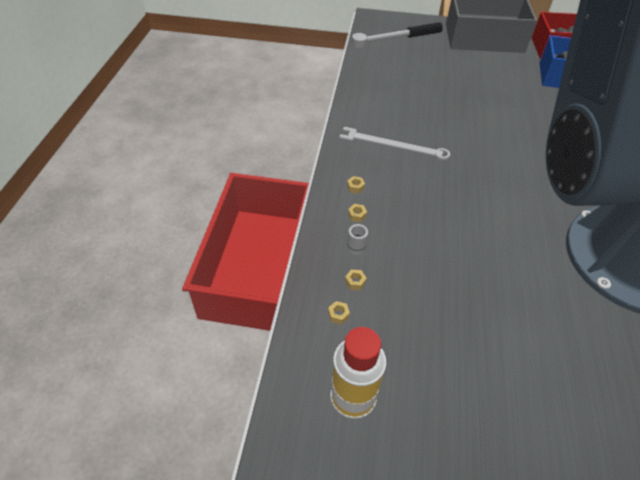

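The top view shows nuts at about (219,266), (255,276), (335,271) and (375,266), and the socket at (293,271). The spray is on the left and the spanner on the right. The bin spans columns 230–376 and the bench edge is at row ~217. The side view agrees. The outer nuts sit at or beyond the bin's ends, so they must move inward as well.

```bash
cat > h.py <<'E'
import numpy as np, cv2
def ray(im,px,z):
    T=np.linalg.inv(im["camera_from_world"]); px=np.atleast_2d(px).astype(float)
    d=np.c_[(px[:,0]-im["cx"])/im["fx"],(px[:,1]-im["cy"])/im["fy"],np.ones(len(px))]@T[:3,:3].T
    o=T[:3,3]; return (o+d*((z-o[2])/d[:,2])[:,None])[:,:2]
def blobs(im,lo,hi,amin,amax):
    m=cv2.inRange(cv2.cvtColor(im["pixels"],cv2.COLOR_RGB2HSV),lo,hi)
    cs,_=cv2.findContours(m,cv2.RETR_EXTERNAL,cv2.CHAIN_APPROX_NONE)
    return [c[:,0,:] for c in cs if amin<cv2.contourArea(c)<amax]
def nuts(im):   # centre of outer contour, ray at mid height
    out=[]
    for c in blobs(im,(12,90,90),(32,255,255),60,600):
        h=cv2.convexHull(c); M=cv2.moments(h); p=(M["m10"]/M["m00"],M["m01"]/M["m00"])
        out.append((np.round(p,1),ray(im,p,0.010)[0].round(4),cv2.contourArea(h)))
    return out
E
python3 - <<'E'
from h import *
for n in("top","side"):
    im={k:v for k,v in np.load(n+"0.npz").items()}
    print(n); [print(*b) for b in nuts(im)]
    for c in blobs(im,(0,150,60),(8,255,255),500,1e6)+blobs(im,(172,150,60),(180,255,255),500,1e6):
        print("red",c.min(0),c.max(0))
    if n=="top":
        print("edge",ray(im,[(100,214.5),(300,220),(500,225)],0).round(3).tolist())
        print("bin rim",ray(im,[(232,139),(376,143),(229,216),(375,220)],-.005).round(3).tolist())
        print("socket top",ray(im,[(293,271)],.046).round(3),"spray base",ray(im,[(169,288),(152,304)],0).round(3).tolist())
        print("spanner",ray(im,[(448,243),(467,245),(444,365),(437,358)],.008).round(3).tolist())
    else:
        print("socket top",ray(im,[(358,232)],.046).round(3),"spray base",ray(im,[(354,416),(331,398),(379,398)],0).round(3).tolist())
        print("edge",ray(im,[(308,180),(262,380)],0).round(3).tolist(),"bin far rim",ray(im,[(232,175),(185,290)],-.005).round(3).tolist())
E
```

```text
top
[150.3 285.3] [0.4699 0.3411] 420.0
[253.7 276.4] [0.4928 0.1452] 240.5
[334.5 270.7] [ 0.5082 -0.0088] 235.5
[373.9 265.8] [ 0.5201 -0.0841] 231.0
[218.2 265.8] [0.5113 0.2142] 238.5
red [113 259] [143 285]
red [228 139] [375 219]
edge [[0.609, 0.456], [0.609, 0.061], [0.61, -0.332]]
bin rim [[0.777, 0.206], [0.777, -0.088], [0.615, 0.202], [0.615, -0.087]]
socket top [[0.499 0.069]] spray base [[0.467, 0.308], [0.436, 0.337]]
spanner [[0.569, -0.227], [0.566, -0.264], [0.337, -0.215], [0.35, -0.202]]
side
[351.6 408.5] [0.47   0.3649] 302.0
[338.5 312.2] [0.5103 0.2125] 331.5
[355.2 279.3] [0.4915 0.1435] 299.5
[357.1 212.4] [ 0.5065 -0.0103] 233.0
[355.6 184.3] [ 0.5184 -0.0852] 202.0
[ 13.3 198.7] [1.1567 0.0749] 321.0
[ 74.6 120.1] [ 1.1577 -0.1726] 289.5
[539.9   6.8] [ 0.0666 -0.9432] 240.0
[445.1   7.1] [ 0.3467 -0.8831] 108.5
red [345 328] [380 369]
red [183 173] [306 329]
red [532  11] [575  55]
socket top [[0.498 0.069]] spray base [[0.465, 0.371], [0.501, 0.351], [0.433, 0.339]]
edge [[0.615, -0.09], [0.606, 0.342]] bin far rim [[0.772, -0.081], [0.772, 0.207]]
```

```bash
python3 - <<'E'
import cv2
a=cv2.imread("pics/top0.png")[190:320,100:500]; cv2.imwrite("pics/crop0.png",cv2.resize(a,None,fx=2,fy=2,interpolation=cv2.INTER_CUBIC))
E
```

```text
(no output)
```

View pics/crop0.png

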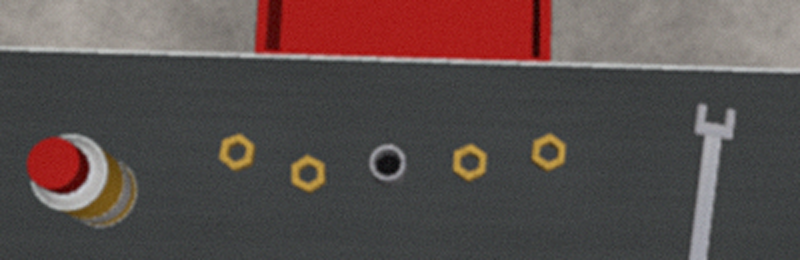

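Nuts from the two views, metres: A(.511,.2135), B(.492,.1445), C(.507,-.0095), D(.519,-.0845). The socket is at (.499,.069), the edge at x=.609, and the bin mouth spans y -.077 to .195. I'll push each nut with two partly open fingertips, which makes a stable V. The inner nuts go straight and the outer ones diagonally inward. B goes first, with a force-checked descent.

```bash
cat >> h.py <<'E'
from cell import r, optics
def quat(th): return [np.cos(th/2),np.sin(th/2),0,0]     # tool down, x axis at angle th
ZT=0.005                                                  # fingertip height while pushing
def sweep(nut,goal,probe=False,back=0.046,lead=0.020,vel=0.10):
    """push nut centre along a straight line to goal; two fingertips abreast behind it"""
    nut,goal=np.array(nut),np.array(goal); d=(goal-nut)/np.linalg.norm(goal-nut); th=np.arctan2(d[1],d[0])
    s=nut-back*d; e=goal-lead*d; z=ZT+r.finger_overhang; q0=r.current_q()
    P=[s[0],s[1],0.12]
    cand=[(abs(j[5]-q0[5]),quat(t)) for t in(th,th+np.pi) if (j:=r.inverse_kinematics(P,quat(t))) is not None]
    r.move_to(P,min(cand,key=lambda c:c[0])[1])
    if probe:
        r.move_linear([*s,z+.012],vel=.12); f0=r.current_contact_force()
        for k in range(11,-1,-1):
            r.move_linear([*s,z+k*.001],vel=.02)
            f=r.current_contact_force()[2]-f0[2]
            if abs(f)>4: print("touch at",k,f); r.move_linear([*s,z+k*.001+.004]); z+=k*.001+.004; break
    else: r.move_linear([*s,z],vel=.15)
    r.move_linear([*e,z],vel=vel); print("end",r.current_tool_pos().round(4),r.current_contact_force().round(1))
    r.move_linear([*(e-.03*d),z+.02],vel=.15); b=e-.03*d
    r.move_linear([*b,0.12],vel=.25); print("t",r.current_t())
E
python3 - <<'E'
from h import *
r.set_gripper(0.25); print(r.finger_overhang,r.current_opening(),r.current_t())
sweep((.492,.1445),(.640,.1445),probe=True)
im=optics.get_image("top"); cv2.imwrite("pics/top1.png",im["pixels"][:,:,::-1]); [print(*b) for b in nuts(im)]
E
```

```text
0.022 0.2528387432347822 0.725
end [0.6197 0.1446 0.027 ] [-0.7  0.   0.6]
t 9.85
[149.1 284.8] [0.4708 0.3434] 503.5
[334.4 270.8] [ 0.508  -0.0086] 238.0
[373.9 265.8] [ 0.5201 -0.084 ] 231.0
```

View pics/top1.png

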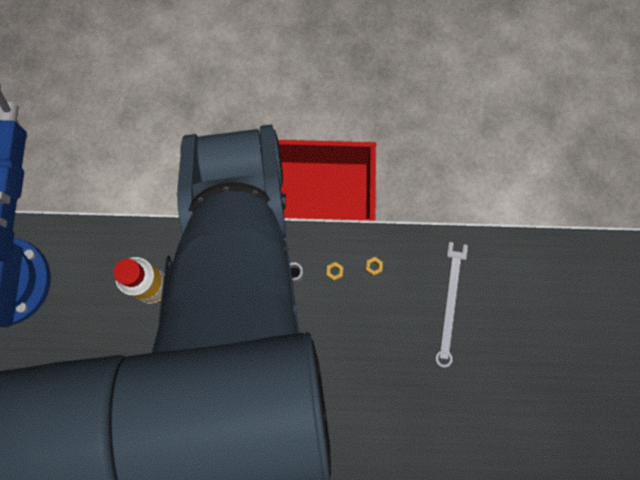

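The arm hides the bin's left part and nuts A and B. C (335,271) and D (374,266) are unmoved, and so is the spray. I'll check the side view.

```bash
python3 - <<'E'
from h import *
im=optics.get_image("side"); cv2.imwrite("pics/side1.png",im["pixels"][:,:,::-1]); [print(*b) for b in nuts(im)]
E
```

```text
[352.  408.2] [0.4694 0.3644] 323.5
[338.5 312.2] [0.5103 0.2125] 330.5
[259.3 292. ] [0.6446 0.1977] 87.5
[357.1 212.4] [ 0.5066 -0.0103] 231.5
[355.6 184.4] [ 0.5183 -0.0852] 203.0
[540.3   6.6] [ 0.0655 -0.9444] 225.0
```

View pics/side1.png

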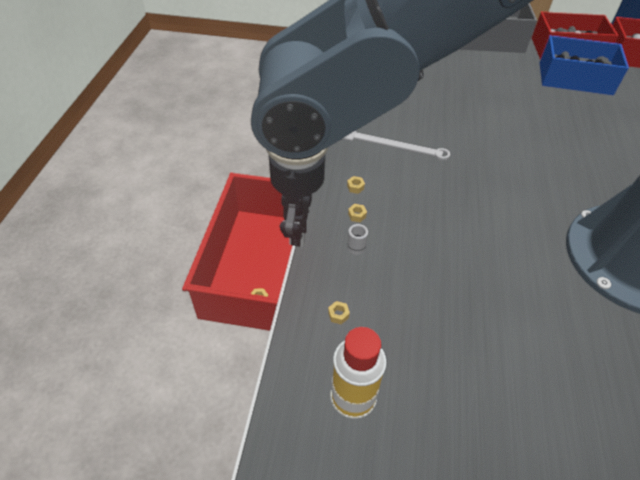

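B lies in the bin at (259,293), A is unmoved at (338,312), and the forearm is well above the spray. Next: A inward, C straight, then D inward. I'll check after each one.

```bash
python3 - <<'E'
from h import *
def look():
    im=optics.get_image("side")
    print([(b[0].tolist(),b[1].tolist()) for b in nuts(im) if 180<b[0][0]<400 and 150<b[0][1]<480]); return im
sweep((.511,.2135),(.640,.150)); look()
E
```

```text
end [0.6217 0.1591 0.027 ] [-0.3  0.8 -0.5]
t 14.0833
[([350.5, 409.0], [0.4714, 0.3658]), ([259.3, 291.9], [0.6447, 0.1976]), ([357.1, 212.4], [0.5065, -0.0103]), ([355.6, 184.4], [0.5183, -0.0852])]
```

```bash
python3 - <<'E'
from h import *
sweep((.5075,-.0095),(.640,-.0095))
im=optics.get_image("top"); cv2.imwrite("pics/top2.png",im["pixels"][:,:,::-1]); [print(*b) for b in nuts(im)]
im=optics.get_image("side"); [print(*b) for b in nuts(im)]
E
```

```text
end [ 0.6197 -0.0095  0.027 ] [ 0.1 -0.4 -0.1]
t 18.3667
[149.5 284.7] [0.4711 0.3428] 486.5
[242.4 209.6] [0.6244 0.1741] 77.5
[265.3 203.9] [0.6373 0.1299] 174.5
[352.  408.2] [0.4694 0.3644] 323.5
[259.3 292. ] [0.6446 0.1977] 86.5
[274.  238.9] [0.6462 0.0818] 192.5
[355.6 184.3] [ 0.5184 -0.0852] 201.5
[539.9   6.8] [ 0.0666 -0.9432] 240.0
[445.1   7.1] [ 0.3467 -0.8834] 110.0
```

View pics/top2.png

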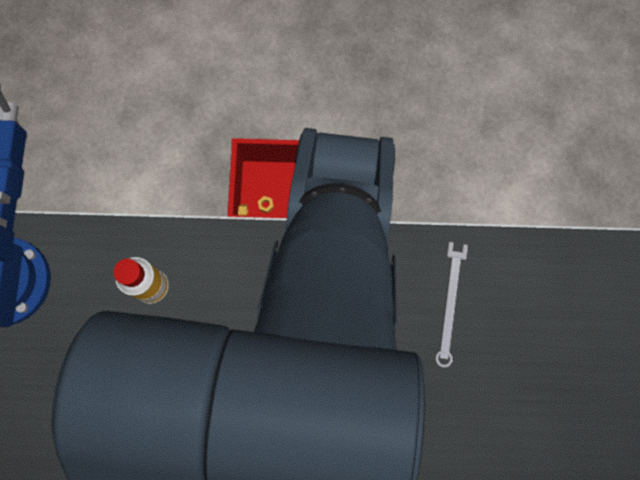

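A at (242,210) and B at (265,204) are both inside the bin. The side view puts C in it at (274,239). Now D.

```bash
python3 - <<'E'
from h import *
sweep((.519,-.0848),(.640,-.028))
r.move_to([.30,-.35,.30],quat(0))
im=optics.get_image("top"); cv2.imwrite("pics/top3.png",im["pixels"][:,:,::-1]); [print(*b) for b in nuts(im)]
im=optics.get_image("side"); cv2.imwrite("pics/side3.png",im["pixels"][:,:,::-1]); print(r.current_t())
E
```

```text
end [ 0.6216 -0.0367  0.027 ] [0.4 0.5 0.1]
t 22.4833
[150.4 285.2] [0.47   0.3409] 416.0
[242.5 209.6] [0.6245 0.174 ] 78.5
[332.9 204.3] [ 0.6403 -0.0028] 173.0
[265.2 203.9] [0.6374 0.13  ] 172.5
24.9417
```

View pics/top3.png

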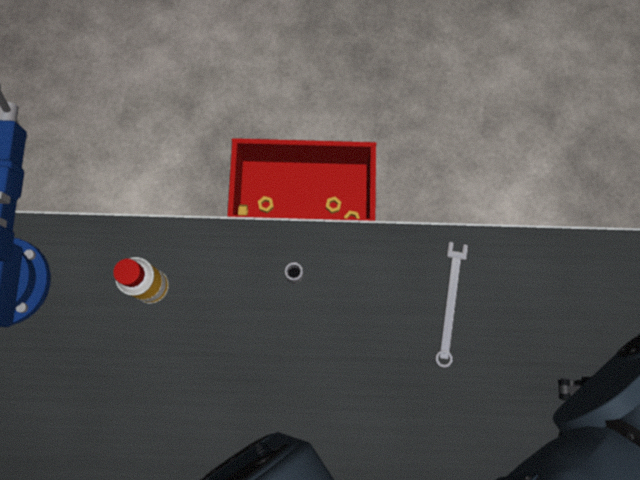

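All four nuts are in the bin, at (242,210), (265,204), (333,204) and (352,215). The socket, spanner and spray look unmoved, so I'm handing in.

```bash
python3 - <<'E'
from h import *
r.sleep(.5); print(r.hand_in())
E
```

```text
the job is handed in; nothing more can be done
None
```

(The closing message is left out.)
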